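Clamp the battery holder and hold its bayonet cap half way to the lock

ROBOT

A 6-joint arm with a two-finger parallel gripper is mounted at the origin on the work surface. World frame = base frame: x ahead of the robot, y to its left, z up, the work surface at z = 0. Lengths are in m, angles in degrees, forces in N, time in s.
With the tool pointing down it reaches from about 0.35 to 0.875 m from the base axis. Payload 4.2 kg.
Tool frame: the origin (TCP) lies at the very end of the fingers, on their centre line; the grasp point (between the pads) lies 19 mm behind it (r.hold_point_z is the distance from the TCP to the grasp point, in m); z points along the fingers, y is the direction in which the jaws open and shut (so a half turn about z gives the same grasp; the last joint's range is limited). The gripper opens to 87 mm and grips with 3 to 60 N. Pads are 19 mm wide; open, the fingers measure 117 mm over their backs; the gripper's body (75 mm by 190 mm) begins 51 mm behind the grasp point.
Start: joints at [87.926, 22.042, 0.453, 0, -68.411, -14.817], TCP at [0.182, 0.598, 0.223] pointing down, gripper open.
Joint ranges: [-179.83, 179.83], [-69.29, 118.12], [-61.27, 80.66], [-181.25, 117.63], [-171.15, -9.14], [-177.46, 177.46]. Speed limits (degrees/s): [159.86, 159.86, 180, 180, 180, 180].

INTERFACE

Orientations are given as a 3x3 rotation matrix whose columns are the frame's x, y, z axes.
In Python, from station import r, cams, ticket gives the robot as it stands.
- The arm moves only by the tool drive_tool, never from a script. Its argument "deltas" is a list of rows, each an object of numbers: "dx", "dy", "dz": the shift along the tool's x, y, z in m; "wx", "wy", "wz": the turn, a rotation vector about the tool's x, y, z in degrees. A call has 1 to 20 rows; each row is the pose to reach, as a shift and turn from the pose commanded when the call began, along the tool's axes at that moment; what a row does not reach only later rows make up. A row lasts 1/10 s, in which the tool goes at most 50 mm and 8.59 degrees, less where a joint would pass 70% of its speed; a pose out of reach is approached as far as the arm can. A call with a gripper value outside its range is refused whole. "gripper" is the opening, from 0 (shut) to 1 (fully open), set as the call begins (left out, the last holds). The fingers move at their own pace and stop on an object; the grip force is fixed at half the most. Time passes only in rows, so rows that repeat a pose let the fingers close. It gives the time, the measured TCP pose, the force and the opening at its end, in the units of the state.
- r.sense(): the state, without advancing time (a new reading comes with each control period).
- cams.capture(name): name is "side" or "top" or "wrist"; returns the picture (480x640x3 uint8, red, green, blue); there is no depth.
- cams.camera_model(name): a dict with "intrinsics" (3x3 intrinsics, pixels), "extrinsics" (4x4, takes a point from world to camera coordinates); the wrist camera has in their place "T_tool_cam" (4x4, takes a point from camera to tool coordinates, whose origin is the TCP and whose axes are the flange's). Camera axes: x right, y down, z forward; pixel columns grow to the right and rows downward; lengths in m; the calibration is good to about 2 mm. The wrist camera is an equidistant fisheye: a pixel r from the principal point sees the ray r / f radians off the axis. A picture is of the moment at which its call begins: read the wrist's pose just before it. camera_model takes no time and is no camera call.
- ticket.finish_job(): hands the job in, once; it reports no verdict.
The state is a dict: "time_s": time; "joints": joint angles; "joint_velocities": joint speeds; "effort": joint torques, N m; "tcp_pos": TCP position; "ee_rot": TCP orientation; "wrist_force": force on the tool from outside, world axes, zero at the start; "moment": the same for the moment, N m; "gripper_width": opening from 0.0 (shut) to 1.0 (fully open).
Only numpy, scipy, OpenCV 4.12 (cv2) and the standard library are available. Lean on these libraries where they do the work, as an engineer would, in place of code of your own. Each camera call takes 0.05 s, during which the arm holds its last target.

TASK

First turn the jig's turnbutton square across the edge of the battery holder's base plate, to secure it. Then lower the bayonet cap's lugs through the notches in the holder's mouth until it sits fully home, and twist it clockwise (seen from above) 45 degrees, half way to the lock and never as far as its click. The cap is sprung and turns back if let go, so finish still gripping it and holding it there; leave the meter, taped cells and screwdriver where they lie.

Things in the scene. Friction and masses are not known exactly. Their poses are not given: they have to be found in the camera images.
- jig: Plywood board 130 x 200 x 8 mm fixed on the mat, with a low wooden frame (6 mm high) in which the holder's base plate sits. Origin on the mat under the centre of the frame; z up, y along its long side. The turnbutton's pivot is 75 mm from the origin towards -y.
- turnbutton (a joint): Turn of the dark steel turnbutton, rad, growing anticlockwise seen from above: 0 when the bar lies along the jig's x, clear of the plate; 1.57 when along the jig's y, one end over the plate's edge (stops at 0 and 1.6). Starts between 0 and 0.5; light friction (0.04 N m), stays where it is left.
- turnbutton_mid (a point): Centre of the turnbutton, a straight bar 56 long x 14 wide x 20 mm tall that turns about the vertical through this point on a 13 mm thick post. The point is 32 mm above the mat, the bar's underside 22 mm. Its x lies along the bar. It can be gripped by its two long sides at the middle and turned.
- holder: Battery holder, loose in the jig's frame (about 1.5 mm of play, 0.75 kg): a grey base plate 84 (x) x 120 (y) x 12 mm, top 20 mm above the mat, and on its middle an upright black tube 62 mm in diameter, rim 66 mm above the mat. Origin at the centre of the plate's underside, z up; axes as the jig's.
- mouth (a point): Centre of the tube's mouth, level with the rim; z up, x along the two notches. Inside the rim a grey lip, 6 mm thick, top flush, with a 31 mm opening and two opposite notches 11.8 mm wide at +x and -x. Under it the bore is 45 mm wide; its floor is 14 mm below the rim. White ticks on the rim: one at the notches, two at half way, three at the lock (90 degrees).
- half_mark (a point): The same point as mouth, but x lies along the half-way marks (two ticks): the mouth's x turned 45 degrees clockwise seen from above.
- carrier (a joint): Turn of the sprung brass disc that is the floor of the mouth, rad, growing clockwise seen from above. Four posts on it straddle the lugs with 2 mm of play a side, so it lags the cap by about 0.1. 0 at rest, stop at 1.46 (cap at 90 degrees); the lock clicks at 1.2. Its spring turns it back: 0.04 N m at 0, 0.1 half way, 0.16 at the stop.
- cap_center (a point): Centre, half-way up, of the loose black cap, 52 mm tall, 0.08 kg, standing on its plug on the mat; the point is 26 mm up. z up, x along both grip bar and lugs; the same turned by half a turn. Aluminium grip bar: 48 long (x) x 14 wide (y) x 30 mm tall, above a disc 56 mm in diameter, 6 mm thick. Fully home, this point is 12 mm above mouth and the disc 2 mm above the rim.
- cap: The same cap; origin at the centre of the plug's foot, 26 mm below cap_center, same axes. Plug 27 mm in diameter, 16 mm long (disc from 16 to 22 mm up, grip bar from 22 to 52 mm); two opposite lugs at its foot along +x and -x, 8 mm wide, 5 mm tall, 40 mm over their tips.
- meter_top (a point): A black hand multimeter 130 x 72 x 34 mm lying near the far edge of the mat: a bystander. Point on its upper face.
- cells_mid (a point): Two small battery cells taped end to end, 100 mm long, 15 mm thick: a bystander. Point at their middle.
- driver_grip (a point): The handle of a small screwdriver lying at the left of the mat, a bystander. Point at the middle of the handle.
Not all that is in view belongs to the job. Leave any green or orange look-alike of the holder alone.

How it is judged:
By the outcome, as a careful person would: the job done as asked, in the order asked, and still so for the second after the job is handed in, while the arm keeps its last pose, push and grip.
It also fails if it takes over 58 s, if anything falls off the work surface, if the arm or the gripper's body presses on something with over 40 N, if the wrist force passes 120 N, or if a joint passes its speed limit or range.

## Working session

There is one attempt and no reset: what is moved stays moved. The work goes in short steps, Python scripts to look and compute and a tool call to move; the robot and the scene stay as the last step left them, time stands still between calls to the robot, and variables do not carry over. Pictures are saved under pics/ and viewed, and the job is handed in when it is done.

Besides the shell and the picture viewer there is one more tool, called after "Call:" as a command line: name --argument value ..., lists and objects as JSON in quotes. drive_tool: Moves the arm, as the interface text tells. Its arguments: {"type":"object","properties":{"deltas":{"type":"array","items":{"type":"object","properties":{"dx":{"type":"number"},"dy":{"type":"number"},"dz":{"type":"number"},"wx":{"type":"number"},"wy":{"type":"number"},"wz":{"type":"number"}}}},"gripper":{"type":"number"}},"required":["deltas"]}

```bash
ls; mkdir -p pics; python3 - <<'E'
from station import r,cams,ticket
import cv2,numpy as np
s=r.sense();print(s)
for n in["top","side","wrist"]:
    cv2.imwrite(f"pics/{n}0.png",cams.capture(n)[:,:,::-1]);print(n,cams.camera_model(n))
E
```

```text
pics
{'time_s': 0.0, 'joints': array([ 8.79255915e+01,  2.20909733e+01,  3.78862457e-01, -2.73121746e-02,
       -6.84112591e+01, -1.48175159e+01]), 'joint_velocities': array([ 0.05077041,  0.04350187,  0.04657668, -0.09515154,  0.0673288 ,
       -0.076353  ]), 'effort': array([ 4.33005080e-04, -3.90667355e+01,  1.87404388e+01,  4.21985328e+00,
        1.09962738e-02, -1.84785495e-04]), 'tcp_pos': array([0.18140945, 0.59745872, 0.22145545]), 'ee_rot': array([[ 9.56803463e-01, -2.90735038e-01, -5.20895761e-04],
       [-2.90735479e-01, -9.56801087e-01, -2.13571520e-03],
       [ 1.22533611e-04,  2.19490258e-03, -9.99997584e-01]]), 'wrist_force': array([-0.35140635, -0.3474353 ,  0.45486884]), 'moment': array([0.0455396 , 0.02685007, 0.02326139]), 'gripper_width': 0.9984903174527238}
top {'intrinsics': array([[569.44956591,   0.        , 313.21966834],
       [  0.        , 569.44956591, 235.52876036],
       [  0.        ,   0.        ,   1.        ]]), 'extrinsics': array([[-0.01940388, -0.99977311,  0.00878726,  0.09236985],
       [-0.99282415,  0.01823025, -0.11818574,  0.5687681
[... 394 characters left out ...]
707, -0.42048836, -0.82491765,  0.3036749 ],
       [ 0.52489777,  0.63668156, -0.56490612,  0.89304395],
       [ 0.        ,  0.        ,  0.        ,  1.        ]])}
wrist {'intrinsics': array([[371.64829954,   0.        , 318.3536716 ],
       [  0.        , 371.64829954, 245.17471728],
       [  0.        ,   0.        ,   1.        ]]), 'T_tool_cam': array([[-4.85935065e-05, -9.53794542e-01, -3.00459595e-01,
         8.33429836e-02],
       [ 9.99999998e-01, -3.35243730e-05, -5.53090754e-05,
         5.97836878e-04],
       [ 4.26807747e-05, -3.00459597e-01,  9.53794542e-01,
        -1.61321979e-01],
       [ 0.00000000e+00,  0.00000000e+00,  0.00000000e+00,
         1.00000000e+00]])}
```

View pics/top0.png

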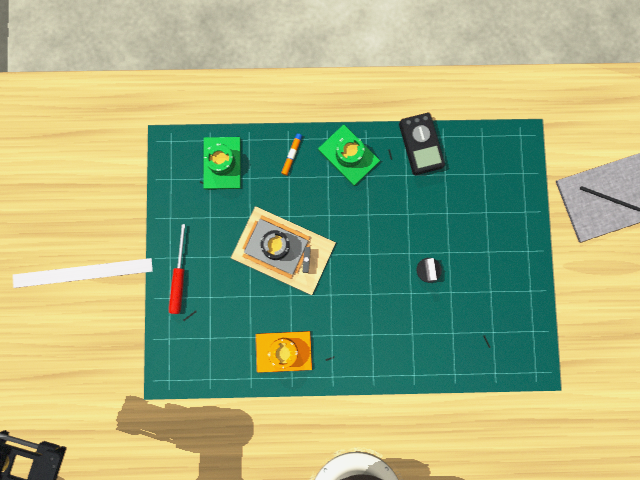

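View pics/side0.png

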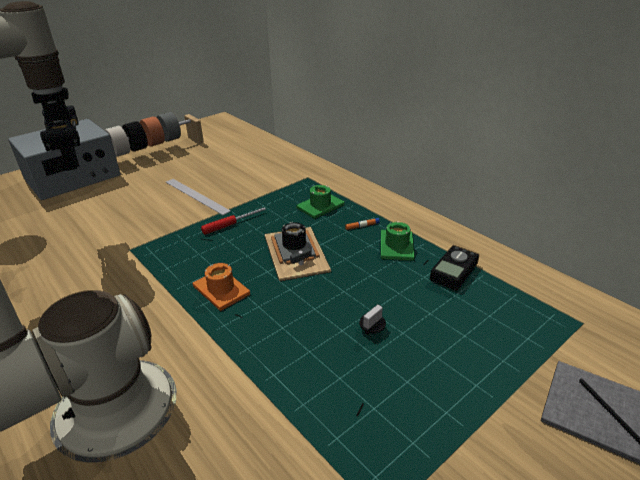

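View pics/wrist0.png

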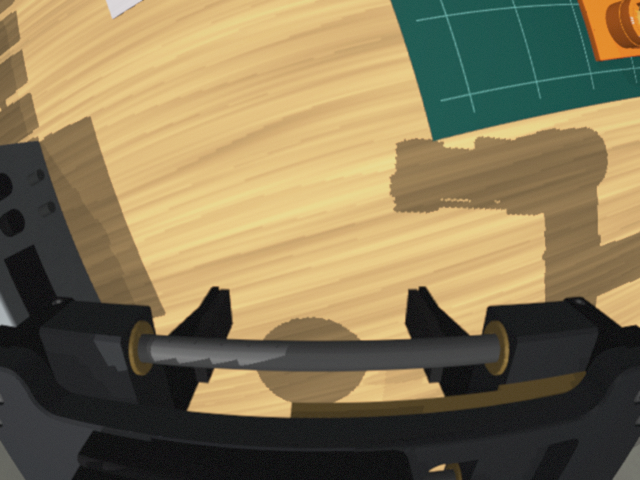

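The top view shows four holder-like things: green at (220,157) and (350,152), orange at (285,352), and a grey plate with a black tube on the plywood jig at (275,245). Only the last fits the description. The cap is at (429,270). I'll enlarge both to confirm.

```bash
python3 - <<'E'
import cv2,numpy as np
a=cv2.imread("pics/top0.png")
c1=cv2.resize(a[200:300,225:345],None,fx=6,fy=6,interpolation=cv2.INTER_CUBIC);cv2.imwrite("pics/c1.png",c1)
c2=cv2.resize(a[245:295,400:460],None,fx=10,fy=10,interpolation=cv2.INTER_CUBIC);cv2.imwrite("pics/c2.png",c2)
E
```

```text
(no output)
```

View pics/c1.png

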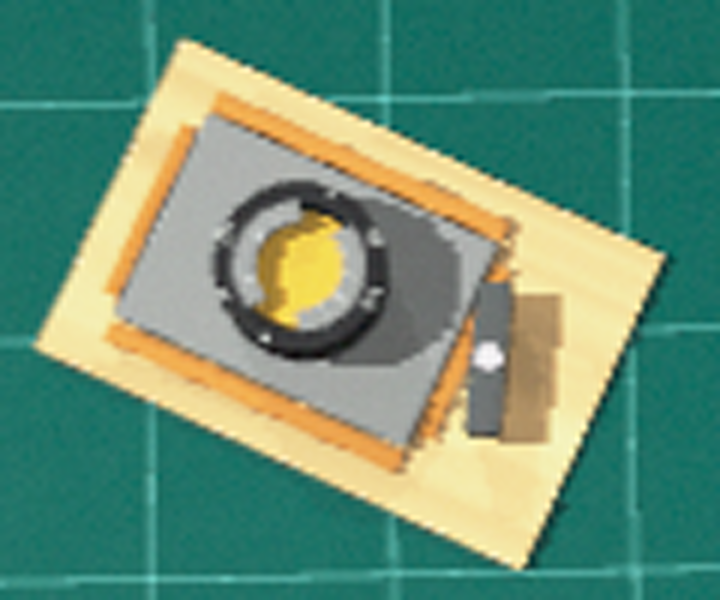

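View pics/c2.png

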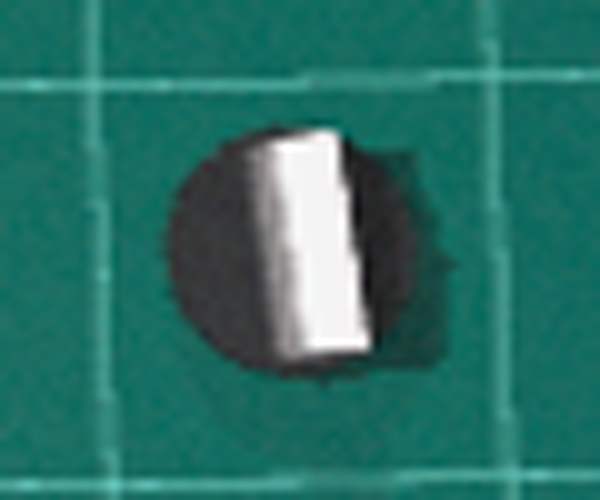

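```bash
cat > h.py <<'E'
import numpy as np,cv2
from scipy.optimize import least_squares
from station import r,cams
def proj(name,P,pose=None):
    m=cams.camera_model(name);K=m["intrinsics"];P=np.atleast_2d(P)
    if name!="wrist":
        E=m["extrinsics"];c=P@E[:3,:3].T+E[:3,3];q=c@K.T;return q[:,:2]/q[:,2:]
    p,R=pose;T=m["T_tool_cam"];t=(P-p)@R;c=(t-T[:3,3])@T[:3,:3]
    rho=np.hypot(c[:,0],c[:,1]);th=np.arctan2(rho,c[:,2]);s=K[0,0]*th/np.maximum(rho,1e-9)
    return c[:,:2]*s[:,None]+K[:2,2]
def back(name,uv,z,pose=None):
    out=[]
    for (u,v) in np.atleast_2d(uv):
        s=least_squares(lambda x:proj(name,[x[0],x[1],z],pose)[0]-[u,v],[0.55,0.05]);out.append(s.x)
    return np.array(out)
def fit(name,local,z,uv,x0,pose=None):
    local=np.array(local,float)/1000
    def f(x):
        c,s=np.cos(x[2]),np.sin(x[2]);P=np.c_[local@np.array([[c,s],[-s,c]])+x[:2],np.broadcast_to(z,len(local))]
        return (proj(name,P,pose)-uv).ravel()
    s=least_squares(f,x0);return s.x,np.abs(s.fun).max()
def crop(name,img,u0,v0,u1,v1,f):
    cv2.imwrite(name,cv2.resize(img[v0:v1,u0:u1,::-1],None,fx=f,fy=f,interpolation=cv2.INTER_CUBIC))
E
python3 - <<'E'
from h import *
b=np.array([[183,40],[665,255],[525,570],[35,348]])/6+[225,200]
W=back("top",b,0.008);print(W)
c=W.mean(0)
# A=(x+,y+) B=(x+,y-) C=(x-,y-) D=(x-,y+)
L=[[65,100],[65,-100],[-65,-100],[-65,100]]
x,e=fit("top",L,0.008,b,[*c,np.radians(60)]);print("jig",x[:2],np.degrees(x[2]),e)
print("rim",back("top",np.array([[300,270]])/6+[225,200],0.066))
t=back("top",np.array([[475,435],[500,283],[488,357]])/6+[225,200],0.042);print("tb",t)
q=np.array([[275,140],[337,132],[371,350],[308,357]])/10+[400,245]
w=back("top",q,0.052);print(w,w.mean(0),np.degrees(np.arctan2(*(w[1]+w[0]-w[2]-w[3])[::-1])))
E
```

```text
[[0.64176305 0.21100227]
 [0.55665672 0.0306549 ]
 [0.43994025 0.0855276 ]
 [0.52604354 0.26716446]]
jig [0.54111434 0.14858395] -25.376209160373957 0.4063064048164051
rim [[0.54753979 0.16450665]]
tb [[0.48858812 0.10301806]
 [0.54389388 0.0929159 ]
 [0.51689386 0.09778521]]
[[ 0.5122852  -0.16545344]
 [ 0.51377371 -0.17902524]
 [ 0.46639142 -0.18429264]
 [ 0.46514174 -0.17057293]] [ 0.48939802 -0.17483606] 6.270745724423371
```

```bash
cat >> h.py <<'E'
from scipy.spatial.transform import Rotation as Rn
def down(yaw):
    c,s=np.cos(np.radians(yaw)),np.sin(np.radians(yaw));return np.array([[c,s,0],[s,-c,0],[0,0,-1.]])
def delta(p,yaw):
    s=r.sense();R=s["ee_rot"];d=R.T@(np.array(p)-s["tcp_pos"])
    w=np.degrees(Rn.from_matrix(R.T@down(yaw)).as_rotvec());print("t",round(s["time_s"],2),"d(mm)",np.round(d*1e3,1),"w",np.round(w,2),"F",s["wrist_force"].round(1),"g",round(s["gripper_width"]*87,1))
E
python3 -c "
from h import *
delta([0.45,0.13,0.16],-10.3)"
```

```text
t 0.15 d(mm) [392.8 369.3  62.4] w [ 0.09 -0.   -6.6 ] F [-0.1  0.3  0.6] g 87.2
```

Call:
drive_tool --deltas '[{"dx":0.393,"dy":0.369,"dz":0.062,"wz":-6.6},{"dx":0.393,"dy":0.369,"dz":0.062,"wz":-6.6},{"dx":0.393,"dy":0.369,"dz":0.062,"wz":-6.6},{"dx":0.393,"dy":0.369,"dz":0.062,"wz":-6.6},{"dx":0.393,"dy":0.369,"dz":0.062,"wz":-6.6},{"dx":0.393,"dy":0.369,"dz":0.062,"wz":-6.6},{"dx":0.393,"dy":0.369,"dz":0.062,"wz":-6.6},{"dx":0.393,"dy":0.369,"dz":0.062,"wz":-6.6},{"dx":0.393,"dy":0.369,"dz":0.062,"wz":-6.6},{"dx":0.393,"dy":0.369,"dz":0.062,"wz":-6.6},{"dx":0.393,"dy":0.369,"dz":0.062,"wz":-6.6},{"dx":0.393,"dy":0.369,"dz":0.062,"wz":-6.6},{"dx":0.393,"dy":0.369,"dz":0.062,"wz":-6.6},{"dx":0.393,"dy":0.369,"dz":0.062,"wz":-6.6},{"dx":0.393,"dy":0.369,"dz":0.062,"wz":-6.6},{"dx":0.393,"dy":0.369,"dz":0.062,"wz":-6.6}]' --gripper 0.46

```text
schema error: expected keys dx, dy, dz, wx, wy, wz
```

```bash
python3 - <<'E'
from h import *
s=r.sense();print(s["tcp_pos"],s["joints"].round(1),s["gripper_width"])
np.savez("w1.npz",p=s["tcp_pos"],R=s["ee_rot"])
a=cams.capture("wrist");cv2.imwrite("pics/w1.png",a[:,:,::-1])
delta([0.45,0.13,0.16],-10.3)
E
```

```text
[0.18147391 0.59762015 0.22172356] [ 87.9  22.1   0.4  -0.  -68.4 -14.8] 1.0019440811612472
t 0.2 d(mm) [392.9 369.4  62.4] w [ 0.08 -0.   -6.6 ] F [ 0.4  0.3 -0.3] g 87.0
```

View pics/w1.png

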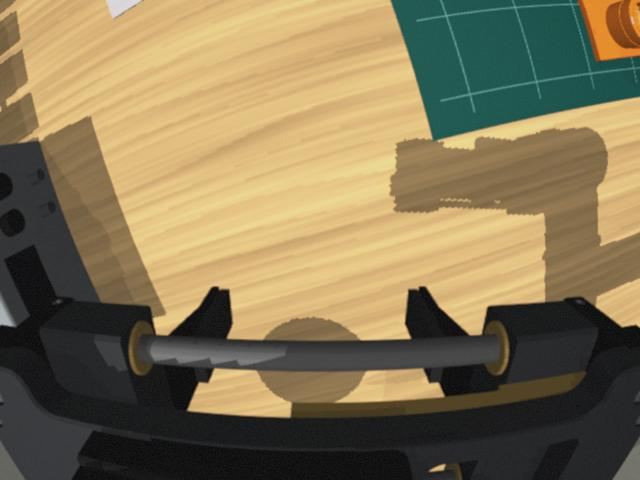

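The move was refused because every row needs all six keys, so the view hasn't changed. I'll resend it.

Call:
drive_tool --deltas '[{"dx":0.393,"dy":0.369,"dz":0.062,"wx":0,"wy":0,"wz":-6.6},{"dx":0.393,"dy":0.369,"dz":0.062,"wx":0,"wy":0,"wz":-6.6},{"dx":0.393,"dy":0.369,"dz":0.062,"wx":0,"wy":0,"wz":-6.6},{"dx":0.393,"dy":0.369,"dz":0.062,"wx":0,"wy":0,"wz":-6.6},{"dx":0.393,"dy":0.369,"dz":0.062,"wx":0,"wy":0,"wz":-6.6},{"dx":0.393,"dy":0.369,"dz":0.062,"wx":0,"wy":0,"wz":-6.6},{"dx":0.393,"dy":0.369,"dz":0.062,"wx":0,"wy":0,"wz":-6.6},{"dx":0.393,"dy":0.369,"dz":0.062,"wx":0,"wy":0,"wz":-6.6},{"dx":0.393,"dy":0.369,"dz":0.062,"wx":0,"wy":0,"wz":-6.6},{"dx":0.393,"dy":0.369,"dz":0.062,"wx":0,"wy":0,"wz":-6.6},{"dx":0.393,"dy":0.369,"dz":0.062,"wx":0,"wy":0,"wz":-6.6},{"dx":0.393,"dy":0.369,"dz":0.062,"wx":0,"wy":0,"wz":-6.6},{"dx":0.393,"dy":0.369,"dz":0.062,"wx":0,"wy":0,"wz":-6.6},{"dx":0.393,"dy":0.369,"dz":0.062,"wx":0,"wy":0,"wz":-6.6},{"dx":0.393,"dy":0.369,"dz":0.062,"wx":0,"wy":0,"wz":-6.6},{"dx":0.393,"dy":0.369,"dz":0.062,"wx":0,"wy":0,"wz":-6.6}]' --gripper 0.46

```text
time_s: 1.8
tcp_pos: [0.4501, 0.1319, 0.1608]
ee_rot: [[0.984, -0.176, 0.0], [-0.176, -0.984, 0.0], [0.0, -0.0, -1.0]]
wrist_force: [-0.8, -0.1, -0.1]
gripper_width: 0.461
```

```bash
python3 - <<'E'
from h import *
s=r.sense();print(s["tcp_pos"],s["joints"].round(1),s["gripper_width"])
np.savez("w1.npz",p=s["tcp_pos"],R=s["ee_rot"])
a=cams.capture("wrist");cv2.imwrite("pics/w1.png",a[:,:,::-1])
delta([0.45,0.13,0.16],-10.3)
E
```

```text
[0.45008559 0.13186924 0.16077032] [ 36.2  10.2 -26.   -0.  -53.7  43.6] 0.46091291809125284
t 1.85 d(mm) [0.2 1.7 0.8] w [-0.02 -0.02  0.13] F [-0.5  0.9 -0.7] g 40.2
```

View pics/w1.png

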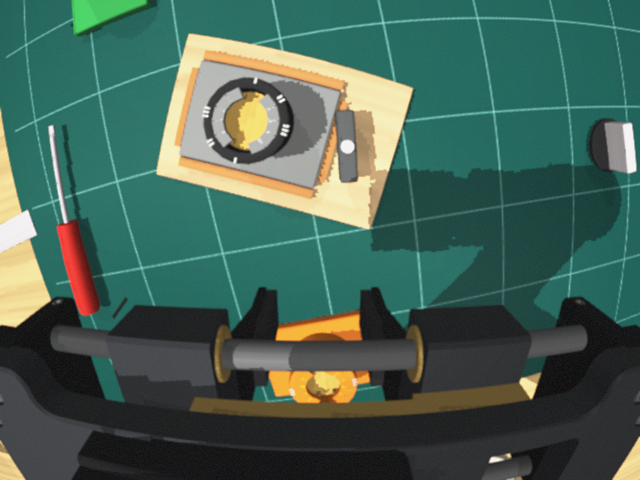

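The wrist view shows the tube at (248,121), the turnbutton at (347,146) and the cap at (615,147). I'll enlarge the jig.

```bash
python3 - <<'E'
from h import *
a=cv2.imread("pics/w1.png")[:,:,::-1]
crop("pics/w1a.png",a,195,70,300,170,6)
crop("pics/w1b.png",a,310,90,390,200,5)
E
```

```text
(no output)
```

View pics/w1a.png

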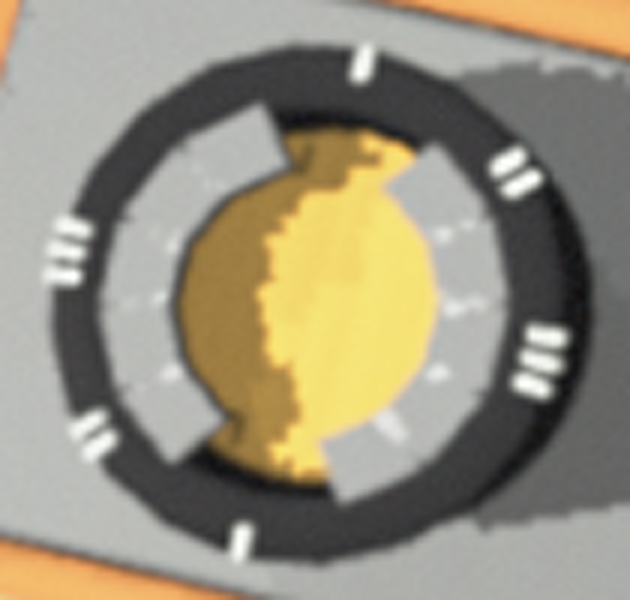

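View pics/w1b.png

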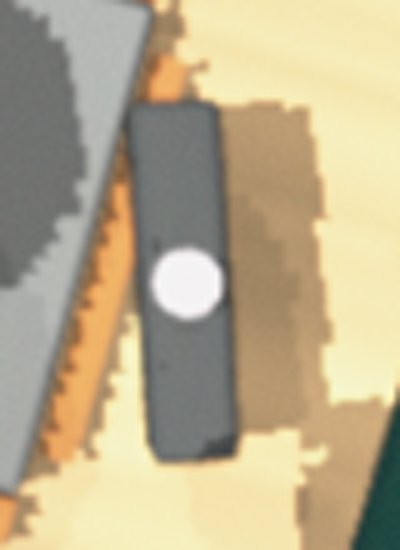

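```bash
cat > m1.py <<'E'
from h import *
d=np.load("w1.npz");P=(d["p"],d["R"])
t=np.array([[363,63],[241,541],[517,174],[93,436],[70,251],[541,361]])/6+[195,70]
W=back("wrist",t,0.066,P)
a=np.radians([0,180,-45,135,90,-90])
f=lambda x:(np.c_[x[0]+x[3]*np.cos(a+x[2]),x[1]+x[3]*np.sin(a+x[2])]-W).ravel()
s=least_squares(f,[.547,.164,-.44,.027]);print("mouth",s.x,np.degrees(s.x[2]),"res mm",np.abs(s.fun).max()*1e3)
q=np.array([[130,105],[215,102],[238,457],[155,460]])/5+[310,90]
w=back("wrist",q,0.042,P)
x,e=fit("wrist",[[28,7],[28,-7],[-28,-7],[-28,7]],0.042,q,[.517,.098,-.18],P);print("bar",x[:2],np.degrees(x[2]),e)
print("dot",back("wrist",np.array([[188,284]])/5+[310,90],0.042,P))
m=s.x[:2];v=m-x[:2];print("dist",np.hypot(*v),"jig x yaw",np.degrees(np.arctan2(v[1],v[0]))-90)
E
python3 m1.py
```

```text
mouth [ 0.54959226  0.16448688 -0.44707574  0.02871642] -25.615553090531904 res mm 0.26171826119933406
bar [0.51752284 0.09742226] -5.864569507137923 1.6339871692878205
dot [[0.51711654 0.09707359]]
dist 0.07433781763512304 jig x yaw -25.55650962550405
```

```bash
cat >> m1.py <<'E'
print(w.round(4),[np.linalg.norm(w[i]-w[i-1]).round(4) for i in range(4)])
for i,j in((3,0),(2,1)): print(np.degrees(np.arctan2(*(w[j]-w[i])[::-1])))
delta([*x[:2],0.07],-8)
E
python3 m1.py
```

```text
mouth [ 0.54959226  0.16448688 -0.44707574  0.02871642] -25.615553090531904 res mm 0.26171826119933406
bar [0.51752284 0.09742226] -5.864569507137923 1.6339871692878205
dot [[0.51711654 0.09707359]]
dist 0.07433781763512304 jig x yaw -25.55650962550405
[[0.5452 0.101 ]
 [0.5436 0.0885]
 [0.4899 0.0939]
 [0.4915 0.1064]] [np.float64(0.0539), np.float64(0.0126), np.float64(0.054), np.float64(0.0127)]
-5.783047996405855
-5.761147666755638
t 1.85 d(mm) [72.4 21.9 90.8] w [-0.02 -0.02 -2.17] F [-0.5  0.9 -0.7] g 40.2
```

```bash
python3 -c "
from h import *
delta([.5173,.0972,0.026],-6)"
```

```text
t 1.85 d(mm) [ 72.2  22.2 134.8] w [-0.02 -0.02 -4.17] F [-0.5  0.9 -0.7] g 40.2
```

Call:
drive_tool --deltas '[{"dx":0.036,"dy":0.011,"dz":0.03,"wx":0,"wy":0,"wz":-4.2},{"dx":0.0722,"dy":0.0222,"dz":0.06,"wx":0,"wy":0,"wz":-4.2},{"dx":0.0722,"dy":0.0222,"dz":0.08,"wx":0,"wy":0,"wz":-4.2},{"dx":0.0722,"dy":0.0222,"dz":0.08,"wx":0,"wy":0,"wz":-4.2},{"dx":0.0722,"dy":0.0222,"dz":0.095,"wx":0,"wy":0,"wz":-4.2},{"dx":0.0722,"dy":0.0222,"dz":0.11,"wx":0,"wy":0,"wz":-4.2},{"dx":0.0722,"dy":0.0222,"dz":0.12,"wx":0,"wy":0,"wz":-4.2},{"dx":0.0722,"dy":0.0222,"dz":0.128,"wx":0,"wy":0,"wz":-4.2},{"dx":0.0722,"dy":0.0222,"dz":0.1345,"wx":0,"wy":0,"wz":-4.2},{"dx":0.0722,"dy":0.0222,"dz":0.1345,"wx":0,"wy":0,"wz":-4.2},{"dx":0.0722,"dy":0.0222,"dz":0.1345,"wx":0,"wy":0,"wz":-4.2}]'

```text
time_s: 2.95
tcp_pos: [0.5177, 0.0962, 0.0264]
ee_rot: [[0.994, -0.106, 0.001], [-0.106, -0.994, 0.0], [0.001, -0.0, -1.0]]
wrist_force: [0.4, -0.7, -0.1]
gripper_width: 0.46
```

```bash
python3 - <<'E'
from h import *
delta([.5173,.0972,0.026],-6)
a=cams.capture("wrist");crop("pics/w2.png",a,140,150,500,420,2)
E
```

```text
t 2.95 d(mm) [-0.5 -0.9  0.4] w [-0.01 -0.03 -0.07] F [ 0.4 -0.7 -0.1] g 40.0
```

View pics/w2.png

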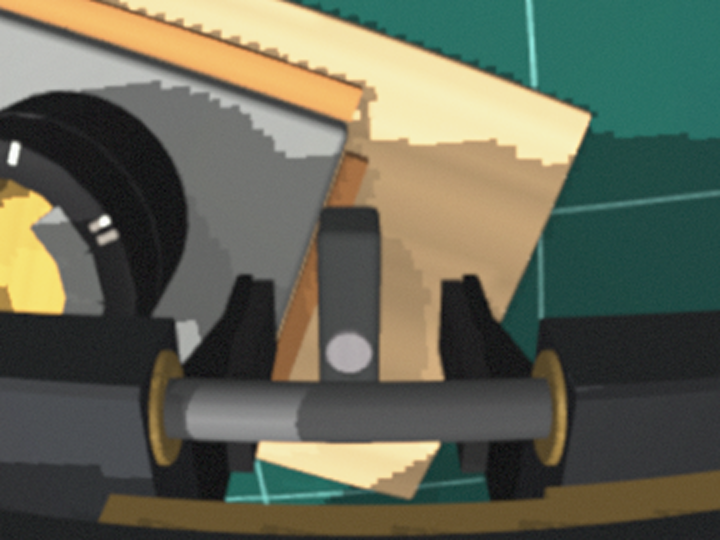

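The bar is centred between the fingers and lined up with them, so I'll close.

Call:
drive_tool --deltas '[{"dx":-0.0005,"dy":-0.0007,"dz":0,"wx":0,"wy":0,"wz":0},{"dx":-0.0005,"dy":-0.0007,"dz":0,"wx":0,"wy":0,"wz":0},{"dx":-0.0005,"dy":-0.0007,"dz":0,"wx":0,"wy":0,"wz":0},{"dx":-0.0005,"dy":-0.0007,"dz":0,"wx":0,"wy":0,"wz":0},{"dx":-0.0005,"dy":-0.0007,"dz":0,"wx":0,"wy":0,"wz":0},{"dx":-0.0005,"dy":-0.0007,"dz":0,"wx":0,"wy":0,"wz":0},{"dx":-0.0005,"dy":-0.0007,"dz":0,"wx":0,"wy":0,"wz":0},{"dx":-0.0005,"dy":-0.0007,"dz":0,"wx":0,"wy":0,"wz":0}]' --gripper 0

```text
time_s: 3.8
tcp_pos: [0.5173, 0.0981, 0.0262]
ee_rot: [[0.994, -0.106, 0.001], [-0.106, -0.994, 0.002], [0.001, -0.002, -1.0]]
wrist_force: [-2.3, 6.1, -0.1]
gripper_width: 0.153
```

```bash
python3 - <<'E'
from h import *
delta([.5173,.0972,0.026],64.4)
E
```

```text
t 3.8 d(mm) [0.1 0.9 0.2] w [-6.000e-02 -1.100e-01 -7.048e+01] F [-2.3  6.1 -0.1] g 13.3
```

Call:
drive_tool --deltas '[{"dx":0,"dy":-0.001,"dz":0,"wx":0,"wy":0,"wz":-5},{"dx":0,"dy":-0.001,"dz":0,"wx":0,"wy":0,"wz":-11},{"dx":0,"dy":-0.001,"dz":0,"wx":0,"wy":0,"wz":-18},{"dx":0,"dy":-0.001,"dz":0,"wx":0,"wy":0,"wz":-25},{"dx":0,"dy":-0.001,"dz":0,"wx":0,"wy":0,"wz":-32},{"dx":0,"dy":-0.001,"dz":0,"wx":0,"wy":0,"wz":-39},{"dx":0,"dy":-0.001,"dz":0,"wx":0,"wy":0,"wz":-46},{"dx":0,"dy":-0.001,"dz":0,"wx":0,"wy":0,"wz":-53},{"dx":0,"dy":-0.001,"dz":0,"wx":0,"wy":0,"wz":-60},{"dx":0,"dy":-0.001,"dz":0,"wx":0,"wy":0,"wz":-66},{"dx":0,"dy":-0.001,"dz":0,"wx":0,"wy":0,"wz":-70.5},{"dx":0,"dy":-0.001,"dz":0,"wx":0,"wy":0,"wz":-70.5},{"dx":0,"dy":-0.001,"dz":0,"wx":0,"wy":0,"wz":-70.5}]'

```text
time_s: 5.1
tcp_pos: [0.5175, 0.0979, 0.0262]
ee_rot: [[0.433, 0.901, 0.001], [0.901, -0.433, 0.0], [0.0, 0.001, -1.0]]
wrist_force: [0.5, 0.9, 0.3]
gripper_width: 0.159
```

```bash
python3 - <<'E'
from h import *
delta([.5173,.0981,0.026],64.4);print(r.sense()["moment"])
a=cams.capture("wrist");crop("pics/w3.png",a,140,150,500,420,2)
E
```

```text
t 5.1 d(mm) [ 0.1 -0.3  0.2] w [ 0.03 -0.03 -0.07] F [0.5 0.9 0.3] g 13.9
[-0.05877497 -0.33775777  0.03023317]
```

View pics/w3.png

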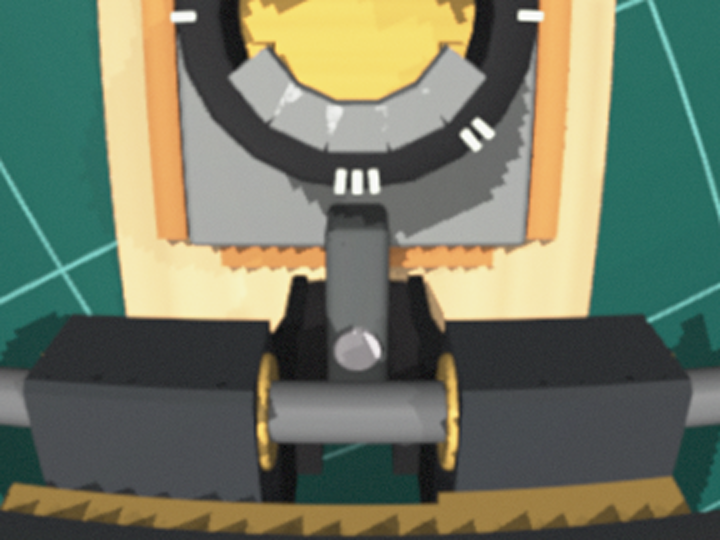

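The bar stands square across the plate edge, in line with the three ticks. I'll release it, lift, and move to look at the cap.

Call:
drive_tool --deltas '[{"dx":0,"dy":0,"dz":0,"wx":0,"wy":0,"wz":0},{"dx":0,"dy":0,"dz":0,"wx":0,"wy":0,"wz":0},{"dx":0,"dy":0,"dz":0,"wx":0,"wy":0,"wz":0},{"dx":0,"dy":0,"dz":-0.02,"wx":0,"wy":0,"wz":0},{"dx":0,"dy":0,"dz":-0.05,"wx":0,"wy":0,"wz":0},{"dx":0,"dy":0,"dz":-0.09,"wx":0,"wy":0,"wz":0},{"dx":0,"dy":0,"dz":-0.13,"wx":0,"wy":0,"wz":0}]' --gripper 0.46

```text
time_s: 5.85
tcp_pos: [0.5166, 0.0975, 0.1571]
ee_rot: [[0.432, 0.902, -0.001], [0.902, -0.432, -0.001], [-0.001, -0.001, -1.0]]
wrist_force: [0.8, 0.3, -0.2]
gripper_width: 0.458
```

```bash
python3 - <<'E'
from h import *
delta([.43,-0.175,0.15],6.3)
a=cams.capture("top");crop("pics/t2.png",a,225,200,345,300,6)
E
```

```text
t 5.85 d(mm) [-283.1   39.7    7.4] w [-1.000e-02  9.000e-02  5.809e+01] F [ 0.8  0.3 -0.2] g 39.8
```

View pics/t2.png

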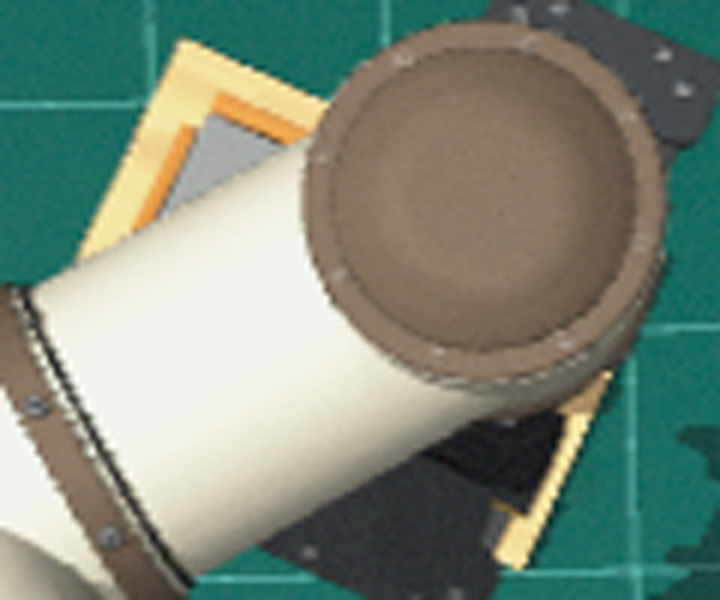

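The arm hides the jig in the top view. I'll move on to the cap and check the jig again later.

Call:
drive_tool --deltas '[{"dx":-0.283,"dy":0.04,"dz":0.007,"wx":0,"wy":0,"wz":58},{"dx":-0.283,"dy":0.04,"dz":0.007,"wx":0,"wy":0,"wz":58},{"dx":-0.283,"dy":0.04,"dz":0.007,"wx":0,"wy":0,"wz":58},{"dx":-0.283,"dy":0.04,"dz":0.007,"wx":0,"wy":0,"wz":58},{"dx":-0.283,"dy":0.04,"dz":0.007,"wx":0,"wy":0,"wz":58},{"dx":-0.283,"dy":0.04,"dz":0.007,"wx":0,"wy":0,"wz":58},{"dx":-0.283,"dy":0.04,"dz":0.007,"wx":0,"wy":0,"wz":58},{"dx":-0.283,"dy":0.04,"dz":0.007,"wx":0,"wy":0,"wz":58},{"dx":-0.283,"dy":0.04,"dz":0.007,"wx":0,"wy":0,"wz":58},{"dx":-0.283,"dy":0.04,"dz":0.007,"wx":0,"wy":0,"wz":58},{"dx":-0.283,"dy":0.04,"dz":0.007,"wx":0,"wy":0,"wz":58}]'

```text
time_s: 7.0
tcp_pos: [0.4313, -0.1741, 0.149]
ee_rot: [[0.993, 0.114, 0.0], [0.114, -0.993, 0.0], [0.0, -0.0, -1.0]]
wrist_force: [0.3, -0.5, 0.3]
gripper_width: 0.46
```

```bash
python3 - <<'E'
from h import *
s=r.sense();np.savez("w4.npz",p=s["tcp_pos"],R=s["ee_rot"])
a=cams.capture("wrist");cv2.imwrite("pics/w4.png",a[:,:,::-1])
uv=proj("wrist",[.489,-.175,.05],(s["tcp_pos"],s["ee_rot"]))[0];print(uv)
u,v=uv.astype(int);crop("pics/w4a.png",a,u-60,max(v-50,0),u+60,v+50,6);print(u-60,max(v-50,0))
a=cams.capture("top");crop("pics/t3.png",a,225,200,345,300,6)
E
```

```text
[328.1444475 168.5350525]
268 118
```

View pics/w4a.png

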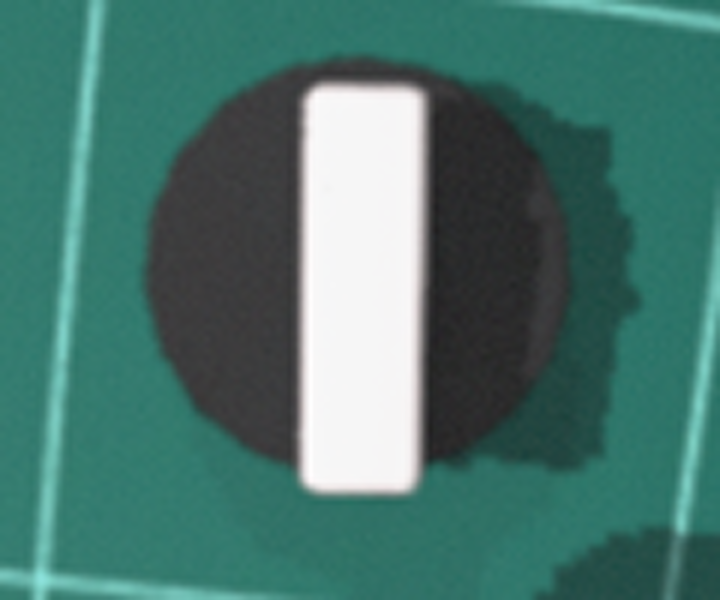

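View pics/t3.png

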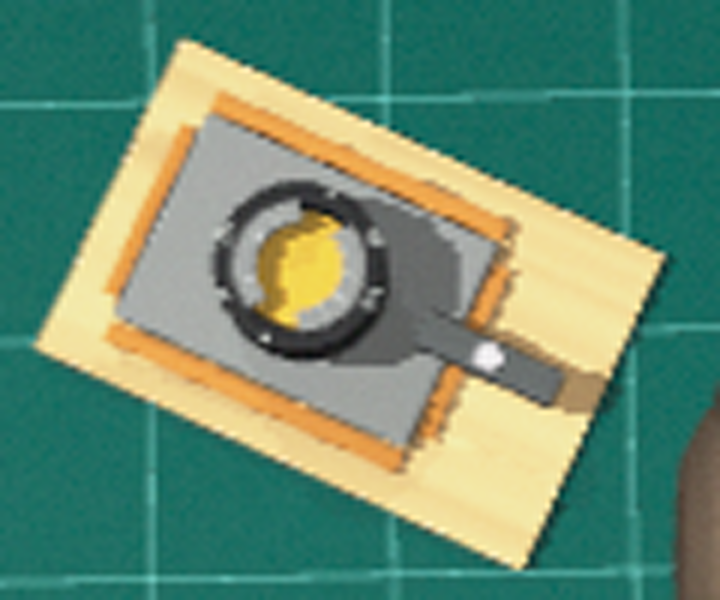

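The turnbutton lies across the plate edge. The cap's bar-top corners in the crop are about (301,85), (428,85), (420,493) and (298,493).

```bash
python3 - <<'E'
from h import *
d=np.load("w4.npz");P=(d["p"],d["R"])
q=np.array([[301,85],[428,85],[420,493],[298,493]])/6+[268,118]
x,e=fit("wrist",[[24,7],[24,-7],[-24,-7],[-24,7]],0.052,q,[.489,-.175,.1],P);print(x[:2],np.degrees(x[2]),e)
w=back("wrist",q,.052,P);print(np.degrees(np.arctan2(*(w[0]+w[1]-w[2]-w[3])[::-1])))
c=np.array([[147,275],[570,275]])/6+[268,118];print("disc",back("wrist",c,.022,P).mean(0))
delta([*x[:2],0.0265],np.degrees(x[2]))
E
```

```text
[ 0.49066584 -0.17487266] 6.088695529701253 0.4015367494699831
6.029470046860553
disc [ 0.49013877 -0.17534871]
t 7.1 d(mm) [ 59.    7.4 122.5] w [-0.    0.    0.42] F [ 0.5 -0.5 -0.3] g 39.9
```

Call:
drive_tool --deltas '[{"dx":0.03,"dy":0.004,"dz":0.02,"wx":0,"wy":0,"wz":0.4},{"dx":0.059,"dy":0.0074,"dz":0.05,"wx":0,"wy":0,"wz":0.4},{"dx":0.059,"dy":0.0074,"dz":0.07,"wx":0,"wy":0,"wz":0.4},{"dx":0.059,"dy":0.0074,"dz":0.085,"wx":0,"wy":0,"wz":0.4},{"dx":0.059,"dy":0.0074,"dz":0.1,"wx":0,"wy":0,"wz":0.4},{"dx":0.059,"dy":0.0074,"dz":0.112,"wx":0,"wy":0,"wz":0.4},{"dx":0.059,"dy":0.0074,"dz":0.119,"wx":0,"wy":0,"wz":0.4},{"dx":0.059,"dy":0.0074,"dz":0.122,"wx":0,"wy":0,"wz":0.4},{"dx":0.059,"dy":0.0074,"dz":0.122,"wx":0,"wy":0,"wz":0.4}]'

```text
time_s: 8.0
tcp_pos: [0.4905, -0.1755, 0.027]
ee_rot: [[0.994, 0.105, -0.0], [0.105, -0.994, -0.0], [-0.0, 0.0, -1.0]]
wrist_force: [-0.4, 0.3, 0.0]
gripper_width: 0.46
```

```bash
python3 - <<'E'
from h import *
delta([.4905,-.175,0.0265],6.1)
a=cams.capture("wrist");crop("pics/w5.png",a,140,150,500,420,2)
E
```

```text
t 8.0 d(mm) [ 0.  -0.5  0.5] w [ 0.    0.01 -0.07] F [-0.4  0.3  0. ] g 40.0
```

View pics/w5.png

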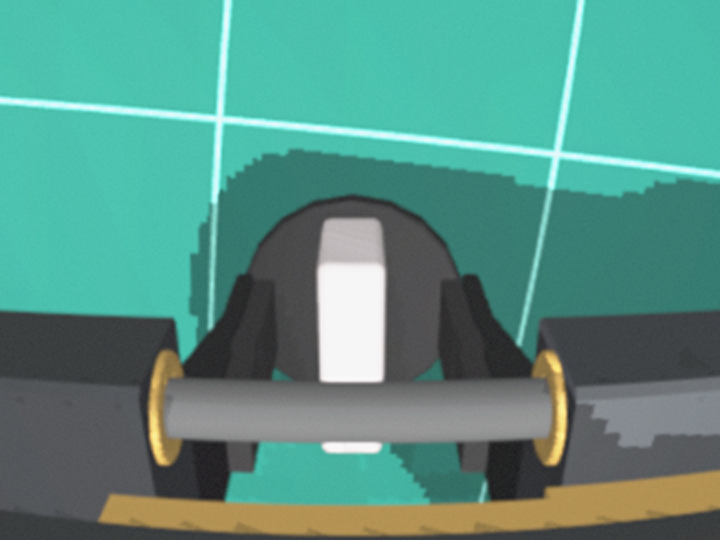

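The grip bar is between the fingers, lined up with them. I'll close and then lift.

Call:
drive_tool --deltas '[{"dx":0,"dy":-0.0004,"dz":0,"wx":0,"wy":0,"wz":0},{"dx":0,"dy":-0.0004,"dz":0,"wx":0,"wy":0,"wz":0},{"dx":0,"dy":-0.0004,"dz":0,"wx":0,"wy":0,"wz":0},{"dx":0,"dy":-0.0004,"dz":0,"wx":0,"wy":0,"wz":0},{"dx":0,"dy":-0.0004,"dz":0,"wx":0,"wy":0,"wz":0},{"dx":0,"dy":-0.0004,"dz":0,"wx":0,"wy":0,"wz":0},{"dx":0,"dy":-0.0004,"dz":0,"wx":0,"wy":0,"wz":0},{"dx":0,"dy":-0.0004,"dz":0,"wx":0,"wy":0,"wz":0},{"dx":0,"dy":-0.0004,"dz":-0.005,"wx":0,"wy":0,"wz":0},{"dx":0,"dy":-0.0004,"dz":-0.03,"wx":0,"wy":0,"wz":0},{"dx":0,"dy":-0.0004,"dz":-0.07,"wx":0,"wy":0,"wz":0},{"dx":0,"dy":-0.0004,"dz":-0.11,"wx":0,"wy":0,"wz":0},{"dx":0,"dy":-0.0004,"dz":-0.14,"wx":0,"wy":0,"wz":0}]' --gripper 0

```text
time_s: 9.35
tcp_pos: [0.491, -0.1753, 0.1699]
ee_rot: [[0.994, 0.105, 0.003], [0.105, -0.994, -0.0], [0.003, 0.001, -1.0]]
wrist_force: [0.6, 0.5, -0.5]
gripper_width: 0.161
```

```bash
python3 - <<'E'
from h import *
delta([.5496,.1645,0.13],-25.6)
s=r.sense();np.savez("w6.npz",p=s["tcp_pos"],R=s["ee_rot"])
a=cams.capture("wrist");crop("pics/w6.png",a,140,150,500,420,2)
a=cams.capture("side");cv2.imwrite("pics/s6.png",a[:,:,::-1])
E
```

```text
t 9.35 d(mm) [  93.8 -331.8   39.9] w [-0.   -0.17 31.62] F [ 0.6  0.5 -0.5] g 14.0
```

View pics/w6.png

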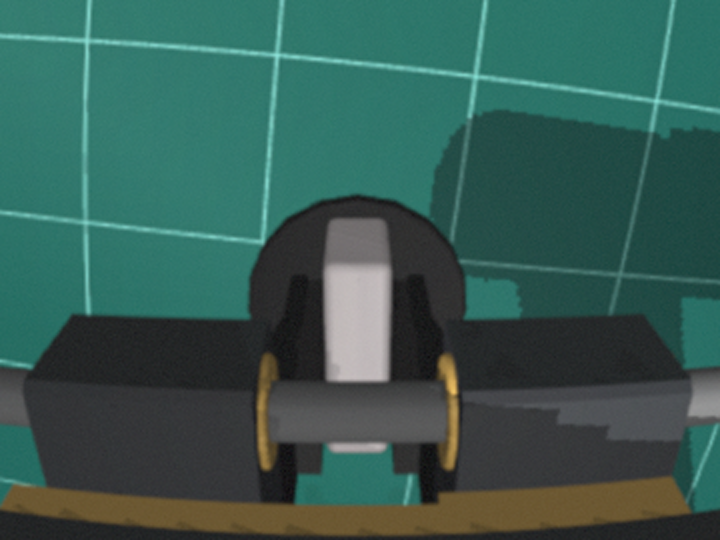

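View pics/s6.png

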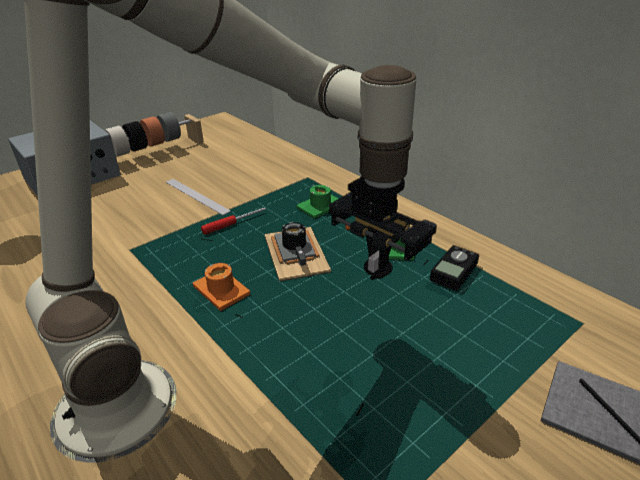

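The cap is held straight, with the bar upright between the pads. I'll measure how far it sits from the tool's centre line.

```bash
python3 - <<'E'
from h import *
P=(np.zeros(3),np.eye(3))
for x in(.022,.024,.026):
  q=proj("wrist",[[x,-.007,-.0254],[x,.007,-.0254],[x,0,.0046]],P);print(x,((q-[140,150])*2).round(1).tolist())
a=np.linspace(-1,1,201)*np.pi/2
for x in(-.002,0,.002):
  for z in(.0046,.0106):
    D=np.c_[x+.028*np.cos(a),.028*np.sin(a),0*a+z];q=(proj("wrist",D,P)-[140,150])*2;print(x,z,q[:,0].min(),q[:,0].max(),q[:,1].min())
E
```

```text
0.022 [[318.4, 277.3], [388.3, 277.4], [353.9, 225.7]]
0.024 [[318.2, 268.2], [388.5, 268.2], [353.9, 217.8]]
0.026 [[318.0, 259.0], [388.6, 259.0], [353.9, 209.8]]
-0.002 0.0046 242.55583140222188 465.5834327825427 209.78291997424617
-0.002 0.0106 245.80262182354943 462.48284988130627 201.77447912655396
0 0.0046 242.0721030965583 466.04475504883794 201.74178904741314
0 0.0106 245.355475766729 462.9091939866006 193.95903463937236
0.002 0.0046 241.59144593397923 466.5031444261298 193.64249266196856
0.002 0.0106 244.9113876655798 463.333021352624 186.0905851214294
```

```bash
python3 - <<'E'
from h import *
delta([.5499,.1655,0.125],-25.6)
E
```

```text
t 9.45 d(mm) [  91.7 -333.4   47.3] w [-1.000e-02 -6.300e-01  3.166e+01] F [ 0.1 -0.1 -0.2] g 13.5
```

Call:
drive_tool --deltas '[{"dx":0.013,"dy":-0.048,"dz":0,"wx":0,"wy":0,"wz":4},{"dx":0.026,"dy":-0.095,"dz":0,"wx":0,"wy":0,"wz":8},{"dx":0.039,"dy":-0.142,"dz":0,"wx":0,"wy":0,"wz":13},{"dx":0.052,"dy":-0.19,"dz":0,"wx":0,"wy":0,"wz":18},{"dx":0.065,"dy":-0.237,"dz":0,"wx":0,"wy":0,"wz":22},{"dx":0.078,"dy":-0.284,"dz":0.01,"wx":0,"wy":0,"wz":27},{"dx":0.088,"dy":-0.32,"dz":0.02,"wx":0,"wy":0,"wz":31},{"dx":0.0917,"dy":-0.3334,"dz":0.035,"wx":0,"wy":0,"wz":31.7},{"dx":0.0917,"dy":-0.3334,"dz":0.045,"wx":0,"wy":0,"wz":31.7},{"dx":0.0917,"dy":-0.3334,"dz":0.046,"wx":0,"wy":0,"wz":31.7},{"dx":0.0917,"dy":-0.3334,"dz":0.046,"wx":0,"wy":0,"wz":31.7},{"dx":0.0917,"dy":-0.3334,"dz":0.046,"wx":0,"wy":0,"wz":31.7}]'

```text
time_s: 10.65
tcp_pos: [0.547, 0.1651, 0.1217]
ee_rot: [[0.901, -0.435, 0.001], [-0.435, -0.901, 0.0], [0.001, -0.001, -1.0]]
wrist_force: [0.1, -0.6, -0.3]
gripper_width: 0.158
```

```bash
python3 - <<'E'
from h import *
delta([.5499,.1655,0.0786],-25.6)
a=cams.capture("wrist");crop("pics/w7.png",a,140,150,500,420,2)
a=cams.capture("side");crop("pics/s7.png",a,220,160,360,280,5)
delta([.5499,.1655,0.0786],-25.6)
E
```

```text
t 10.65 d(mm) [ 2.4 -1.6 43.1] w [-0.04 -0.04 -0.16] F [ 0.1 -0.6 -0.3] g 13.7
t 10.75 d(mm) [ 2.4 -1.3 43.3] w [-0.07 -0.05 -0.16] F [ 0.6 -0.3 -1.3] g 13.8
```

View pics/w7.png

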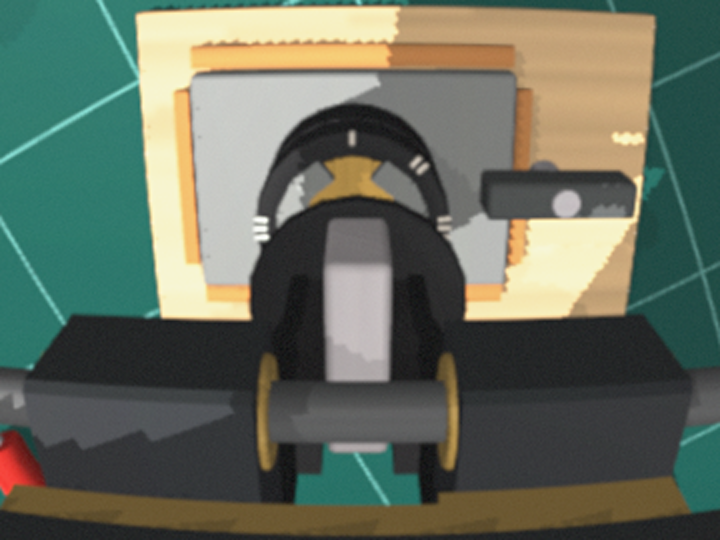

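View pics/s7.png

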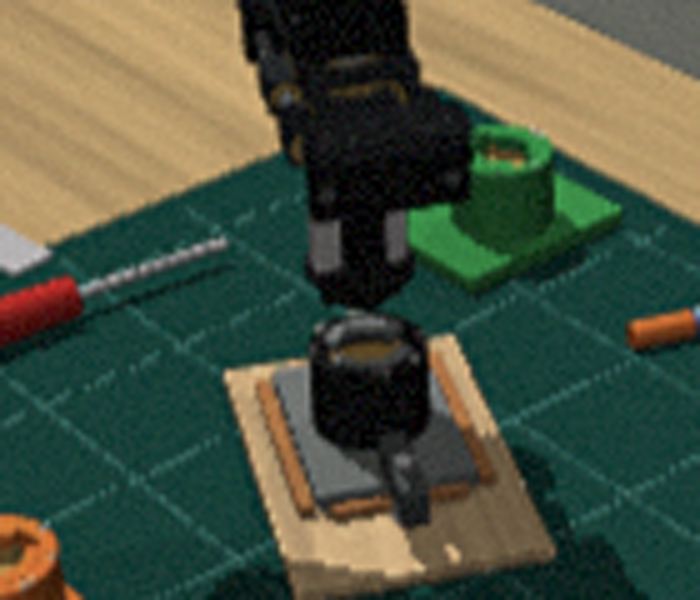

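```bash
python3 - <<'E'
from h import *
s=r.sense();P=(s["tcp_pos"],s["ee_rot"]);y=np.radians(-25.6)
for a in(90,-90,0,-45):
  t=np.radians(a)+y;print(a,((proj("wrist",[.5499+.0287*np.cos(t),.1655+.0287*np.sin(t),.066],P)-[140,150])*2).round(1))
E
```

```text
90 [[259.5 228.7]]
-90 [[442.6 228.4]]
0 [[350.5 139.1]]
-45 [[417.4 165.9]]
```

Predicted and observed ticks agree to about 0.5 mm. I'll align and lower the cap to just inside the notches.

Call:
drive_tool --deltas '[{"dx":0.0024,"dy":-0.0014,"dz":0,"wx":0,"wy":0,"wz":-0.2},{"dx":0.0024,"dy":-0.0014,"dz":0.008,"wx":0,"wy":0,"wz":-0.2},{"dx":0.0024,"dy":-0.0014,"dz":0.016,"wx":0,"wy":0,"wz":-0.2},{"dx":0.0024,"dy":-0.0014,"dz":0.022,"wx":0,"wy":0,"wz":-0.2},{"dx":0.0024,"dy":-0.0014,"dz":0.025,"wx":0,"wy":0,"wz":-0.2},{"dx":0.0024,"dy":-0.0014,"dz":0.025,"wx":0,"wy":0,"wz":-0.2},{"dx":0.0024,"dy":-0.0014,"dz":0.025,"wx":0,"wy":0,"wz":-0.2}]'

```text
time_s: 11.45
tcp_pos: [0.5496, 0.1663, 0.096]
ee_rot: [[0.903, -0.43, 0.0], [-0.43, -0.903, -0.0], [0.0, 0.0, -1.0]]
wrist_force: [0.3, 0.6, 0.2]
gripper_width: 0.16
```

```bash
python3 - <<'E'
from h import *
delta([.5499,.1655,0.0786],-25.6)
a=cams.capture("wrist");crop("pics/w8.png",a,140,150,500,420,2)
E
```

```text
t 11.45 d(mm) [ 0.7  0.6 17.4] w [ 0.   -0.01  0.12] F [0.3 0.6 0.2] g 13.9
```

View pics/w8.png

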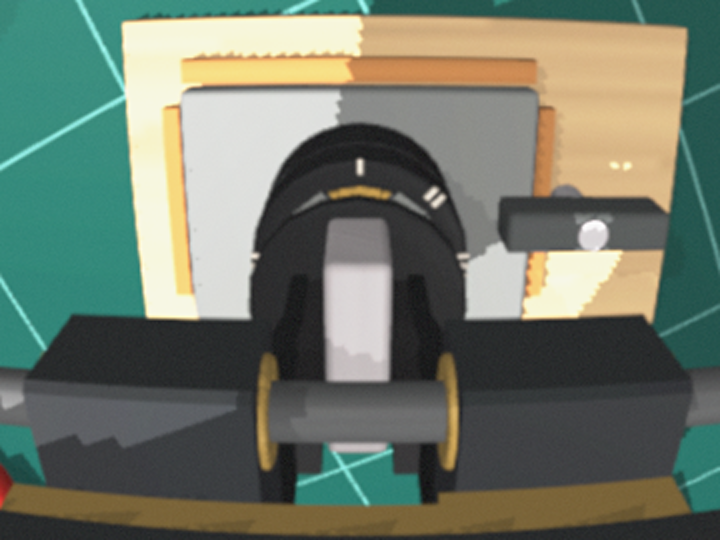

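Call:
drive_tool --deltas '[{"dx":0.0006,"dy":0.0005,"dz":0.001,"wx":0,"wy":0,"wz":0.1},{"dx":0.0006,"dy":0.0005,"dz":0.003,"wx":0,"wy":0,"wz":0.1},{"dx":0.0006,"dy":0.0005,"dz":0.005,"wx":0,"wy":0,"wz":0.1},{"dx":0.0006,"dy":0.0005,"dz":0.007,"wx":0,"wy":0,"wz":0.1},{"dx":0.0006,"dy":0.0005,"dz":0.008,"wx":0,"wy":0,"wz":0.1},{"dx":0.0006,"dy":0.0005,"dz":0.008,"wx":0,"wy":0,"wz":0.1}]'

```text
time_s: 12.1
tcp_pos: [0.5497, 0.1655, 0.0878]
ee_rot: [[0.902, -0.432, -0.0], [-0.432, -0.902, -0.0], [-0.0, 0.0, -1.0]]
wrist_force: [0.5, 0.2, -1.1]
gripper_width: 0.161
```

```bash
python3 -c "
from h import *
delta([.5499,.1655,0.0786],-25.6)"
```

```text
t 12.1 d(mm) [ 0.2 -0.1  9.2] w [0.02 0.02 0.01] F [ 0.5  0.2 -1.1] g 14.0
```

No force with the foot about 5 mm below the rim, so the lugs are through the notches. I'll carry on down to the floor.

Call:
drive_tool --deltas '[{"dx":0,"dy":0,"dz":0.002,"wx":0,"wy":0,"wz":0},{"dx":0,"dy":0,"dz":0.004,"wx":0,"wy":0,"wz":0},{"dx":0,"dy":0,"dz":0.006,"wx":0,"wy":0,"wz":0},{"dx":0,"dy":0,"dz":0.0075,"wx":0,"wy":0,"wz":0},{"dx":0,"dy":0,"dz":0.0085,"wx":0,"wy":0,"wz":0},{"dx":0,"dy":0,"dz":0.009,"wx":0,"wy":0,"wz":0},{"dx":0,"dy":0,"dz":0.009,"wx":0,"wy":0,"wz":0}]'

```text
time_s: 12.8
tcp_pos: [0.5498, 0.1656, 0.0792]
ee_rot: [[0.902, -0.432, 0.0], [-0.432, -0.902, 0.0], [0.0, -0.0, -1.0]]
wrist_force: [0.2, -0.6, -0.9]
gripper_width: 0.16
```

```bash
python3 -c "
from h import *
delta([.5499,.1655,0.0786],-25.6)"
```

```text
t 12.8 d(mm) [0.1 0.1 0.6] w [-0.01 -0.01  0.01] F [ 0.2 -0.6 -0.9] g 13.9
```

Call:
drive_tool --deltas '[{"dx":0,"dy":0,"dz":0.0005,"wx":0,"wy":0,"wz":0},{"dx":0,"dy":0,"dz":0.001,"wx":0,"wy":0,"wz":0},{"dx":0,"dy":0,"dz":0.0012,"wx":0,"wy":0,"wz":0},{"dx":0,"dy":0,"dz":0.0012,"wx":0,"wy":0,"wz":0}]'

```text
time_s: 13.2
tcp_pos: [0.5499, 0.1656, 0.0791]
ee_rot: [[0.902, -0.432, 0.001], [-0.432, -0.902, -0.0], [0.001, -0.0, -1.0]]
wrist_force: [-1.9, 0.1, 7.5]
gripper_width: 0.159
```

```bash
python3 -c "
from h import *
delta([.5499,.1655,0.0786],-25.6)
a=cams.capture('wrist');crop('pics/w9.png',a,140,150,500,420,2)"
```

```text
t 13.2 d(mm) [0.  0.1 0.5] w [-0.01 -0.03  0.04] F [-1.9  0.1  7.5] g 13.9
```

View pics/w9.png

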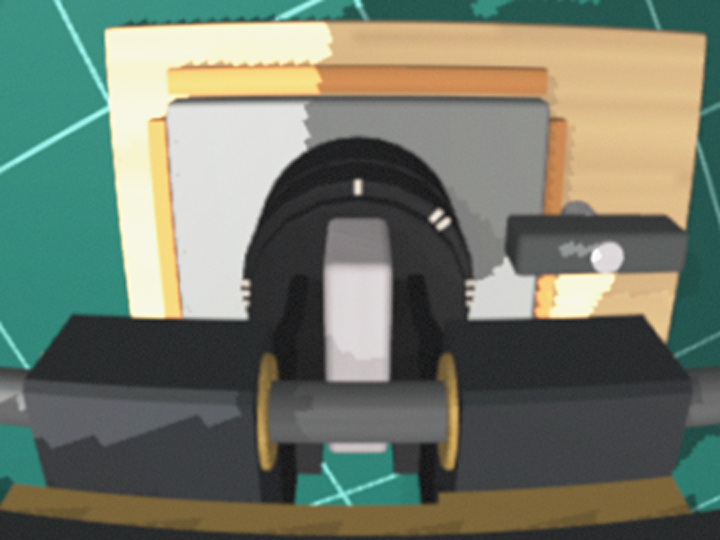

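The cap is home: contact at 7.5 N at the expected height, single tick in line with the bar. Next is the 45° clockwise twist.

Call:
drive_tool --deltas '[{"dx":0,"dy":0,"dz":0,"wx":0,"wy":0,"wz":3},{"dx":0,"dy":0,"dz":0,"wx":0,"wy":0,"wz":6},{"dx":0,"dy":0,"dz":0,"wx":0,"wy":0,"wz":9},{"dx":0,"dy":0,"dz":0,"wx":0,"wy":0,"wz":12},{"dx":0,"dy":0,"dz":0,"wx":0,"wy":0,"wz":15},{"dx":0,"dy":0,"dz":0,"wx":0,"wy":0,"wz":18},{"dx":0,"dy":0,"dz":0,"wx":0,"wy":0,"wz":21},{"dx":0,"dy":0,"dz":0,"wx":0,"wy":0,"wz":24},{"dx":0,"dy":0,"dz":0,"wx":0,"wy":0,"wz":27},{"dx":0,"dy":0,"dz":0,"wx":0,"wy":0,"wz":30},{"dx":0,"dy":0,"dz":0,"wx":0,"wy":0,"wz":33},{"dx":0,"dy":0,"dz":0,"wx":0,"wy":0,"wz":36},{"dx":0,"dy":0,"dz":0,"wx":0,"wy":0,"wz":39},{"dx":0,"dy":0,"dz":0,"wx":0,"wy":0,"wz":42},{"dx":0,"dy":0,"dz":0,"wx":0,"wy":0,"wz":44},{"dx":0,"dy":0,"dz":0,"wx":0,"wy":0,"wz":45},{"dx":0,"dy":0,"dz":0,"wx":0,"wy":0,"wz":45},{"dx":0,"dy":0,"dz":0,"wx":0,"wy":0,"wz":45}]'

```text
time_s: 15.05
tcp_pos: [0.5502, 0.1654, 0.0791]
ee_rot: [[0.333, -0.943, 0.001], [-0.943, -0.333, -0.0], [0.001, -0.001, -1.0]]
wrist_force: [-1.4, -1.5, 6.0]
gripper_width: 0.157
```

```bash
python3 -c "
from h import *
delta([.5499,.1655,0.0786],-70.6);s=r.sense();print(s['moment']);np.savez('w10.npz',p=s['tcp_pos'],R=s['ee_rot'])
a=cams.capture('wrist');crop('pics/w10.png',a,140,150,500,420,2)
crop('pics/w10b.png',a,255,210,385,300,6)
a=cams.capture('side');crop('pics/s10.png',a,220,160,360,280,5)
"
```

```text
t 15.05 d(mm) [-0.2  0.2  0.5] w [-0.05 -0.04  0.06] F [-1.4 -1.5  6. ] g 13.6
[-0.29260331  0.61258672  0.06800326]
```

View pics/w10.png

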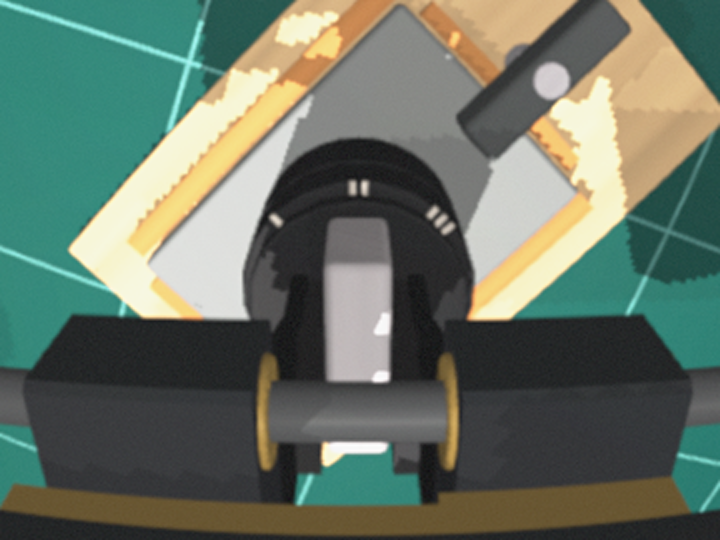

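View pics/w10b.png

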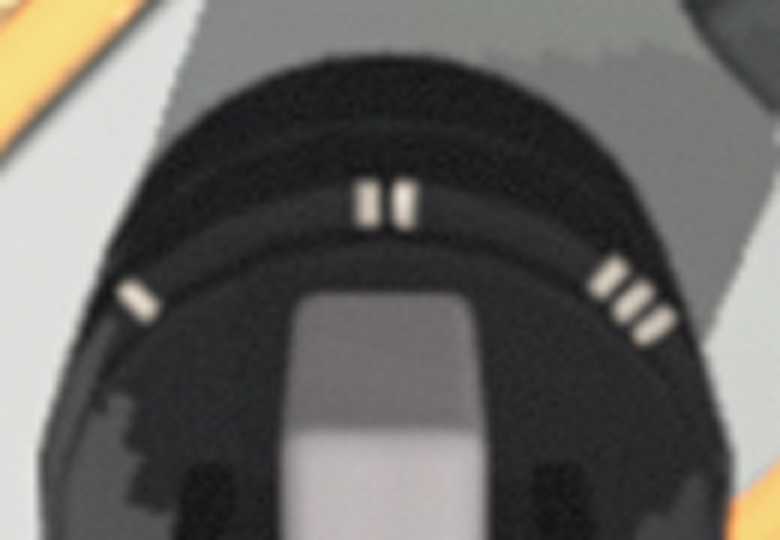

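View pics/s10.png

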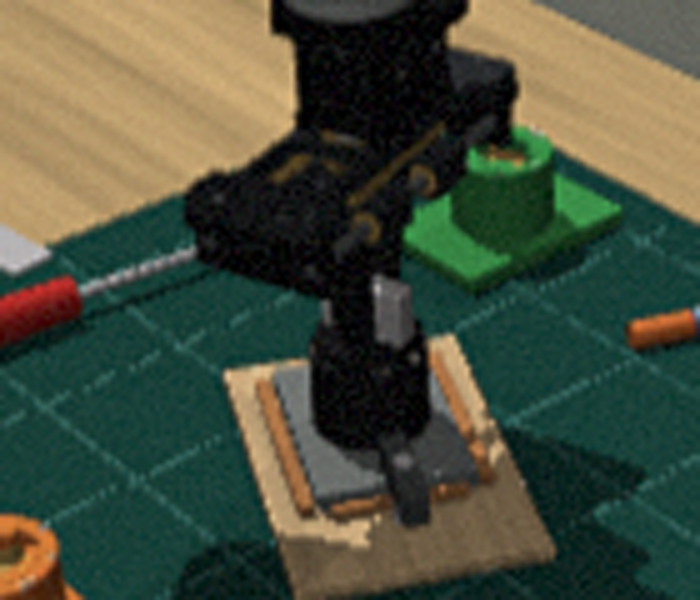

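The two-tick mark (crop u≈386) lines up with the bar's centre (≈385), and the turnbutton is still across the plate. I'll check once that the hold is steady, then hand in.

Call:
drive_tool --deltas '[{"dx":0,"dy":0,"dz":0,"wx":0,"wy":0,"wz":0},{"dx":0,"dy":0,"dz":0,"wx":0,"wy":0,"wz":0},{"dx":0,"dy":0,"dz":0,"wx":0,"wy":0,"wz":0},{"dx":0,"dy":0,"dz":0,"wx":0,"wy":0,"wz":0},{"dx":0,"dy":0,"dz":0,"wx":0,"wy":0,"wz":0}]'

```text
time_s: 15.65
tcp_pos: [0.5502, 0.1654, 0.0791]
ee_rot: [[0.333, -0.943, 0.001], [-0.943, -0.333, -0.0], [0.001, -0.001, -1.0]]
wrist_force: [-2.2, -1.2, 6.2]
gripper_width: 0.162
```

```bash
python3 -c "
from h import *
delta([.5499,.1655,0.0786],-70.6)
a=cams.capture('wrist');crop('pics/w11.png',a,255,210,385,300,6)"
```

```text
t 15.65 d(mm) [-0.2  0.2  0.5] w [-0.05 -0.04  0.06] F [-2.2 -1.2  6.2] g 14.1
```

View pics/w11.png

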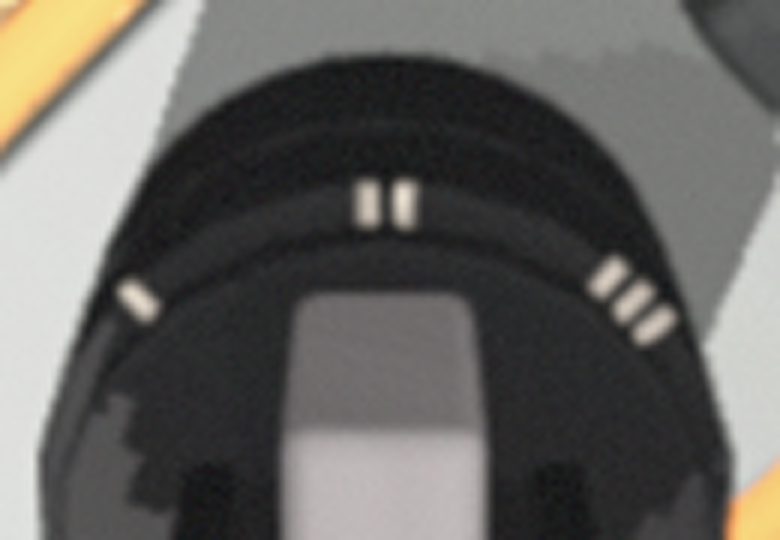

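The picture is unchanged and the hold is steady at the two ticks.

```bash
python3 -c "
from station import ticket
print(ticket.finish_job())"
```

```text
the job is handed in; nothing more can be done
None
```

The job is handed in at about 15.7 s, with the cap still gripped and held at the half-way mark; no verdict was reported.

- **Turnbutton:** I gripped the bar at its middle and turned it about 70° anticlockwise, to square across the base plate's edge. The top and wrist views confirmed it afterwards, and it still lay across the plate after the twist.
- **Cap fit:** I lowered the cap through the notches and met no force until it touched the floor. It seated at 7.5 N at the expected height, within 0.5 mm.
- **Twist:** I turned the cap 45° clockwise. The grip bar lines up with the two-tick mark to better than about 1°. The tool was measured within 0.1° of the half-way direction and stayed unchanged over a 0.5 s hold, with about 6 N of downward push.
- **Bystanders:** I never reached for the meter, taped cells or screwdriver, but I made no separate final check of where they lie.
- **Disagreements:**
  - The first move call was refused because of missing keys and was resent; nothing moved.
  - The top and wrist views differed by about 4° on the turnbutton's starting angle. I used the wrist reading, and the fingers closed squarely on the bar.
  - The wrist camera was about 0.9 mm off sideways, and I corrected for that before inserting the cap.

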